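# Put the check weights back on their own balances

### The job

The three check weights stand on the wrong balances: put each one upright in the middle of the pan of its own balance, the largest weight on the largest balance, the middle one on the middle one and the smallest on the smallest. Never have two weights on one balance at once and never put a weight on the bare bench: stand the one that has to wait upright near the middle of the black rubber rest. Leave the beaker, the jar and the dish where they are.

Things in the scene. Friction and masses are not known exactly. Their poses are not given: they have to be found in the camera images.
- large_weight_center (a point): steel check weight: upright cylinder 44 mm in diameter and 50 mm high, with a narrow neck and a knob 26 mm wide on top, 72 mm high in all, about 620 g; the largest of the three. The point is on its axis, half-way up (36 mm above its underside), so it lies within the cylinder, which can be gripped there. At the start it stands on a balance that is not its own.
- medium_weight_center (a point): steel check weight: upright cylinder 34 mm in diameter and 40 mm high, with a narrow neck and a knob 20 mm wide on top, 58 mm high in all, about 300 g; the middle one of the three. The point is on its axis, half-way up (29 mm above its underside), so it lies within the cylinder, which can be gripped there. At the start it stands on a balance that is not its own.
- small_weight_center (a point): steel check weight: upright cylinder 26 mm in diameter and 34 mm high, with a narrow neck and a knob 15 mm wide on top, 48 mm high in all, about 150 g; the smallest of the three. The point is on its axis, half-way up (24 mm above its underside), so it lies within the cylinder, which can be gripped there. At the start it stands on a balance that is not its own.
- large_balance_pan (a point): the largest of the three white bench balances, fixed, 180 mm deep (its x), 160 mm wide (its y), display at the end nearest the robot; its pan is round, 120 mm across, flat steel without a rim. The point is the centre of the pan's upper face, 70 mm above the bench and 20 mm from the middle of the housing, away from the display. z up.
- medium_balance_pan (a point): the middle one of the three white bench balances, fixed, 150 mm deep (its x), 130 mm wide (its y), display at the end nearest the robot; its pan is square, 96 mm a side, flat steel without a rim. The point is the centre of the pan's upper face, 50 mm above the bench and 16 mm from the middle of the housing, away from the display. z up.
- small_balance_pan (a point): the smallest of the three white bench balances, fixed, 130 mm deep (its x), 90 mm wide (its y), display at the end nearest the robot; its pan is round, 70 mm across, flat steel without a rim. The point is the centre of the pan's upper face, 32 mm above the bench and 18 mm from the middle of the housing, away from the display. z up.
- rest_top (a point): the weight rest: a plain black rubber block 96 mm square and 15 mm thick, fixed on the bench, empty at the start. The point is the centre of its upper face, 15 mm above the bench.
- beaker: bystander, loose: empty glass beaker, 64 mm across the rim, 85 mm high; origin at the centre of its underside
- jar: bystander, loose: amber jar with a black cap, 56 mm across, 75 mm high; origin at the centre of its underside
- dish: bystander, loose: closed clear dish, 70 mm across, 16 mm high; origin at the centre of its underside
Not all that is in view belongs to the job. What is shaped like the part that bears small_weight_center but green is not meant.

How it is judged (in metres and radians):
On the way:
1. a weight stands released on the rubber rest (((horizontal distance between large_weight_center and rest_top below 0.035 m and z of large_weight_center in the frame of rest_top between 0.032 and 0.04 m and angle between large_weight_center's own z axis and vertical below 0.1 rad and linear speed of large_weight below 0.02 m/s and contact force between the fingers and large_weight below 0.2 N) or (horizontal distance between medium_weight_center and rest_top below 0.035 m and z of medium_weight_center in the frame of rest_top between 0.025 and 0.033 m and angle between medium_weight_center's own z axis and vertical below 0.1 rad and linear speed of medium_weight below 0.02 m/s and contact force between the fingers and medium_weight below 0.2 N) or (horizontal distance between small_weight_center and rest_top below 0.035 m and z of small_weight_center in the frame of rest_top between 0.02 and 0.028 m and angle between small_weight_center's own z axis and vertical below 0.1 rad and linear speed of small_weight below 0.02 m/s and contact force between the fingers and small_weight below 0.2 N))), for 0.2 s.
At the end, for the whole second after the job is handed in: Each weight stands upright (within 0.1 rad), released and at rest on the pan of the balance of its own size, its axis within 15 mm of the pan's centre and its height within 4 mm of standing on the pan (horizontal distance between large_weight_center and large_balance_pan below 0.015 m and z of large_weight_center in the frame of large_balance_pan between 0.032 and 0.04 m and angle between each of large_weight_center, medium_weight_center, small_weight_center's own z axis and vertical below 0.1 rad and linear speed of each of large_weight, medium_weight, small_weight below 0.02 m/s and contact force between the fingers and large_weight below 0.2 N and horizontal distance between medium_weight_center and medium_balance_pan below 0.015 m and z of medium_weight_center in the frame of medium_balance_pan between 0.025 and 0.033 m and contact force between the fingers and medium_weight below 0.2 N and horizontal distance between small_weight_center and small_balance_pan below 0.015 m and z of small_weight_center in the frame of small_balance_pan between 0.02 and 0.028 m and contact force between the fingers and small_weight below 0.2 N); the robot touches nothing.
It fails at once if a weight set down or dropped on the bare bench (height (world z) of large_weight_center below 0.041 m or height (world z) of medium_weight_center below 0.034 m or height (world z) of small_weight_center below 0.029 m).
It fails at once if two weights on one balance at once (((horizontal distance between large_weight_center and large_balance_pan below 0.09 m and z of large_weight_center in the frame of large_balance_pan below 0.039 m) and (horizontal distance between medium_weight_center and large_balance_pan below 0.09 m and z of medium_weight_center in the frame of large_balance_pan below 0.032 m)) or ((horizontal distance between medium_weight_center and large_balance_pan below 0.09 m and z of medium_weight_center in the frame of large_balance_pan below 0.032 m) and (horizontal distance between small_weight_center and large_balance_pan below 0.09 m and z of small_weight_center in the frame of large_balance_pan below 0.027 m)) or ((horizontal distance between small_weight_center and large_balance_pan below 0.09 m and z of small_weight_center in the frame of large_balance_pan below 0.027 m) and (horizontal distance between large_weight_center and large_balance_pan below 0.09 m and z of large_weight_center in the frame of large_balance_pan below 0.039 m)) or ((horizontal distance between large_weight_center and medium_balance_pan below 0.075 m and z of large_weight_center in the frame of medium_balance_pan below 0.039 m) and (horizontal distance between medium_weight_center and medium_balance_pan below 0.075 m and z of medium_weight_center in the frame of medium_balance_pan below 0.032 m)) or ((horizontal distance between medium_weight_center and medium_balance_pan below 0.075 m and z of medium_weight_center in the frame of medium_balance_pan below 0.032 m) and (horizontal distance between small_weight_center and medium_balance_pan below 0.075 m and z of small_weight_center in the frame of medium_balance_pan below 0.027 m)) or ((horizontal distance between small_weight_center and medium_balance_pan below 0.075 m and z of small_weight_center in the frame of medium_balance_pan below 0.027 m) and (horizontal distance between large_weight_center and medium_balance_pan below 0.075 m and z of large_weight_center in the frame of medium_balance_pan below 0.039 m)) or ((horizontal distance between large_weight_center and small_balance_pan below 0.065 m and z of large_weight_center in the frame of small_balance_pan below 0.039 m) and (horizontal distance between medium_weight_center and small_balance_pan below 0.065 m and z of medium_weight_center in the frame of small_balance_pan below 0.032 m)) or ((horizontal distance between medium_weight_center and small_balance_pan below 0.065 m and z of medium_weight_center in the frame of small_balance_pan below 0.032 m) and (horizontal distance between small_weight_center and small_balance_pan below 0.065 m and z of small_weight_center in the frame of small_balance_pan below 0.027 m)) or ((horizontal distance between small_weight_center and small_balance_pan below 0.065 m and z of small_weight_center in the frame of small_balance_pan below 0.027 m) and (horizontal distance between large_weight_center and small_balance_pan below 0.065 m and z of large_weight_center in the frame of small_balance_pan below 0.039 m))).
It fails at once if the beaker, the jar or the dish disturbed (moved more than 25 mm) (distance of any of beaker, jar, dish from where it was at the start of the episode above 0.025 m).
It also fails if it takes over 112 s, if anything falls off the work surface, if the arm or the gripper's body presses on something with over 40 N, if the wrist force passes 120 N, or if a joint passes its speed limit or range.

### The arm

A 6-joint arm with a two-finger parallel gripper is mounted at the origin on the work surface. World frame = base frame: x ahead of the robot, y to its left, z up, the work surface at z = 0. Lengths are in mm, angles in rad, forces in N, time in s.
With the tool pointing down it reaches from about 275 to 750 mm from the base axis. Payload 10.2 kg.
Tool frame: the origin (TCP) lies midway between the tips of the shut fingers; the grasp point (between the pads) lies 19 mm behind it; z points along the fingers, y is the line along which they close (so a half turn about z gives the same grasp; the last joint's range is limited). The gripper opens to 85 mm and grips with 20 to 120 N. Pads are 22 mm wide; open, the fingers measure 114 mm over their backs; the gripper's body (76 mm by 85 mm) begins 54 mm behind the grasp point. The pads swing forward as they close: fully open they stand 13 mm farther back than shut.
Start: joints at [-1.373, 0.313, 1.498, -0, 1.331, -0.223], TCP at [214.446, -479.212, 231.294] pointing down, gripper open.
Joint ranges: [-2.94, 2.94], [-0.97, 2.17], [0.19, 2.56], [-1.23, 4.37], [0.02, 3.11], [-2.88, 2.88]. Speed limits (rad/s): [2.39, 2.39, 3.01, 3.14, 3.14, 3.14].

### API

Orientations are given as a 3x3 rotation matrix whose columns are the frame's x, y, z axes.
In Python, from station import manip gives the robot as it stands. Calls block until the motion is done:
- manip.movep(position, orientation): joint-space move of the TCP to a pose.
- manip.servo_line(position, vel=150, ori=None): straight line of the TCP; ori=None keeps the orientation; vel is the mean speed in mm/s.
- manip.move_joints(angles): joint-space move.
- manip.command_gripper(opening, force=None): finger opening in mm; force is the grip in N (None keeps the last); returns when the fingers have stopped.
- manip.sleep(seconds).
- manip.ik(position, orientation): joint angles nearest the present ones, or None.
- manip.observe(): the state.
- manip.read_camera(name): name is "side" or "top" or "wrist"; returns the picture (420x560x3 uint8, red, green, blue); there is no depth.
- manip.get_calibration(name): a dict with "fx", "fy", "cx", "cy" (pixels), "rvec" (rotation vector, rad) and "tvec" (3), from world to camera coordinates, as OpenCV has them. Camera axes: x right, y down, z forward; pixel columns grow to the right and rows downward; lengths in mm; the calibration is good to about 2 mm. A picture is of the moment at which its call begins: read the wrist's pose just before it. get_calibration takes no time and is no camera call; for the wrist camera it gives the pose at the moment of the call.
A pose or a line that the arm cannot do raises manip.Unreachable and nothing moves.
- manip.job_done(): hands the job in; it is judged then, once.
The state is a dict: "time": time; "qpos": joint angles; "qd": joint speeds; "effort": joint torques, N m; "eef_pos": TCP position; "tool_rot": TCP orientation; "contact_force": force on the tool from outside, world axes, zero at the start; "moment": the same for the moment, N m; "width": finger opening in mm; "finger_force": force on a finger pad.
Only numpy, scipy, OpenCV 4.12 (cv2) and the standard library are available. Lean on these libraries where they do the work, as an engineer would, in place of code of your own. Each camera call takes 0.05 s, during which the arm holds its last target. There are 200 camera calls.

## Working session

There is one attempt and no reset: what is moved stays moved. The work goes in short steps, each a Python script; the robot and the scene stay as the last script left them, time stands still between calls to the robot, and variables do not carry over. Pictures are saved under pics/ and viewed, at most 14 in all, crops included, and the job is handed in when it is done.

```bash
ls; mkdir -p pics
python3 - <<'E'
from station import manip
import cv2
for n in("top","side"):
    im=manip.read_camera(n); cv2.imwrite(f"pics/{n}0.png",im[:,:,::-1]); 
    c=manip.get_calibration(n); print(n,c)
print(manip.observe()["time"])
E
```

```text
pics
top {'fx': 466.00087794331085, 'fy': 466.00087794331085, 'cx': 281.4882626691305, 'cy': 204.08780421129796, 'rvec': array([ 2.16811302, -2.15505087,  0.15112214]), 'tvec': array([ -17.71776196,  556.9713521 , 1181.25442706])}
side {'fx': 543.6628551814412, 'fy': 543.6628551814412, 'cx': 289.0655602327311, 'cy': 213.12454356852126, 'rvec': array([ 0.88514598, -2.31456238,  1.24493156]), 'tvec': array([403.02206943, 275.59853966, 948.98513051])}
0.1
```

View pics/top0.png

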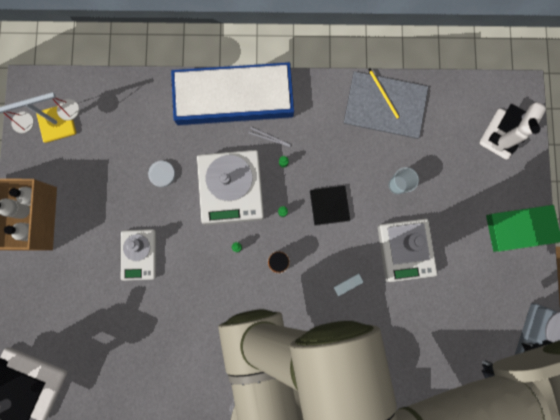

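View pics/side0.png

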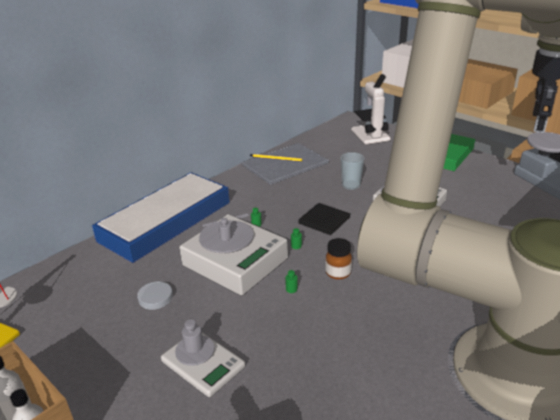

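The top view shows the large balance at (230,187), the small one at (138,255), the medium one at (407,250) and the rest at (330,205). The green decoys are at (283,160), (282,211) and (237,247). The bystanders are the dish (161,173), the jar (279,261) and the beaker (404,180). Next I'll enlarge the steel weights to see which is which.

Run:
```python
import cv2,numpy as np
t=cv2.imread("pics/top0.png");s=cv2.imread("pics/side0.png")
c=lambda im,x,y,r=35:cv2.resize(im[y-r:y+r,x-r:x+r],(266,266),interpolation=cv2.INTER_CUBIC)
a=np.hstack([c(t,229,180),c(t,138,250),c(t,410,245)])
b=np.hstack([c(s,228,235),c(s,195,345),c(s,415,190)])
cv2.imwrite("pics/crop0.png",np.vstack([a,b]))
```

```text
(no output)
```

View pics/crop0.png

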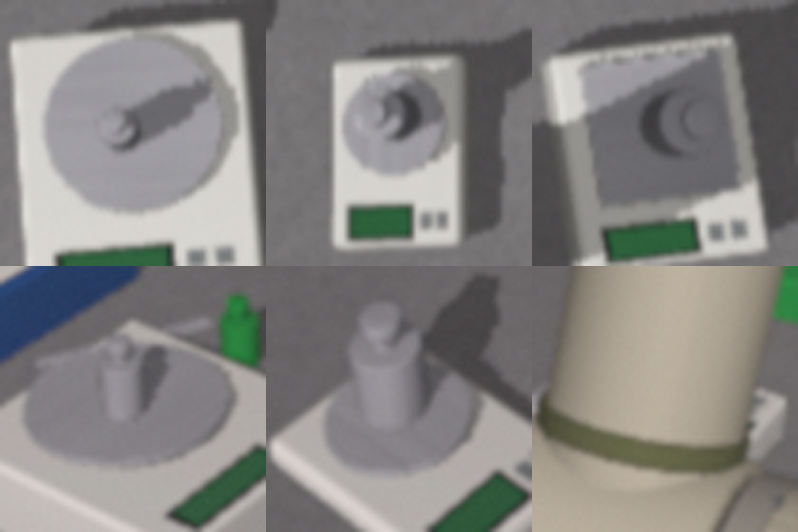

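The steel weights, matched by size in the top view:
- **Small:** (225,178), on the large balance.
- **Medium:** (133,244), on the small balance.
- **Large:** (419,241), on the medium balance.

The green look-alikes of the small weight are excluded by colour. Order of moves: small to the rest, large to the large balance, medium to the medium balance, then small to the small balance.

```bash
cat > h.py <<'E'
from station import manip
import numpy as np, cv2
def ray(name,uv,z,c=None):
    c=c or manip.get_calibration(name)
    R=cv2.Rodrigues(np.array(c["rvec"],float))[0]; o=-R.T@c["tvec"]
    d=R.T@np.array([(uv[0]-c["cx"])/c["fx"],(uv[1]-c["cy"])/c["fy"],1])
    return (o+d*(z-o[2])/d[2])
def down(yaw):  # tool y axis at yaw+90deg... x axis at yaw, z down
    c,s=np.cos(yaw),np.sin(yaw)
    return np.array([[c,s,0],[s,-c,0],[0,0,-1.]])
def shot(name,f):
    c=manip.get_calibration(name); im=manip.read_camera(name)[:,:,::-1].copy()
    cv2.imwrite(f"pics/{f}.png",im); np.save(f"pics/{f}.npy",c,allow_pickle=True); return im,c
E
python3 - <<'E'
from h import *
for n,uv,z in [("Lpan",(228.7,177.9),70),("Span",(136.4,247.4),32),("Mpan",(409.7,243.7),50),("smallw",(225.3,178.2),118),("medw",(133.5,244.5),90),("largew",(419.2,240.8),122),("rest",(330,205),15),("jar",(279,261),75),("beaker",(404,182),60),("dish",(161,173),16)]:
    print(n,ray("top",uv,z).round(1))
print(manip.observe()["tool_rot"].round(3))
c=manip.get_calibration("wrist");R=cv2.Rodrigues(np.array(c["rvec"]))[0];o=-R.T@c["tvec"]
T=manip.observe();print(c, (T["tool_rot"].T@(o-T["eef_pos"])).round(1),(T["tool_rot"].T@R.T).round(2))
for p in [(520,170,330),(370,370,330),(380,-240,330),(450,-60,330)]:
  for y in (0,np.pi/2,-np.pi/2,np.pi):
    q=manip.ik(p,down(y)); print(p,round(y,2),None if q is None else np.round(q,2))
E
```

```text
Lpan [619.1 121.1  70. ]
Span [442.4 359.   32. ]
Mpan [ 455.2 -343.1   50. ]
smallw [609.4 124.5 118. ]
medw [447.6 349.3  90. ]
largew [ 459.1 -345.5  122. ]
rest [ 558.1 -143.6   15. ]
jar [409.3  -8.4  75. ]
beaker [ 613.6 -330.2   60. ]
dish [640.9 307.2  16. ]
[[ 0.913  0.409 -0.   ]
 [ 0.409 -0.913  0.001]
 [ 0.    -0.001 -1.   ]]
{'fx': 337.48850172546054, 'fy': 337.48850172546054, 'cx': 272.8826720812645, 'cy': 208.70030276159085, 'rvec': array([-2.42726044,  1.57168356,  0.23015485]), 'tvec': array([-523.53735519,  -36.81105257,  379.23273722])} [  72.8   -0.8 -142.4] [[ 0.   -0.96 -0.28]
 [ 1.    0.   -0.  ]
 [ 0.   -0.28  0.96]]
(520, 170, 330) 0 [ 0.1   0.32  1.24 -0.    1.59  1.67]
(520, 170, 330) 1.57 [ 0.1   0.32  1.24 -0.    1.59  0.1 ]
(520, 170, 330) -1.57 None
(520, 170, 330) 3.14 [ 0.1   0.32  1.24 -0.    1.59 -1.47]
(370, 370, 330) 0 [ 0.56  0.26  1.31 -0.    1.57  2.13]
(370, 370, 330) 1.57 [ 0.56  0.26  1.31 -0.    1.57  0.56]
(370, 370, 330) -1.57 [ 0.56  0.26  1.31 -0.    1.57 -2.58]
(370, 370, 330) 3.14 [ 0.56  0.26  1.31 -0.    1.57 -1.01]
(380, -240, 330) 0 [-0.83  0.09  1.52 -0.    1.53  0.75]
(380, -240, 330) 1.57 [-0.83  0.09  1.52 -0.    1.53 -0.83]
(380, -240, 330) -1.57 [-0.83  0.09  1.52 -0.    1.53  2.32]
(380, -240, 330) 3.14 [-0.83  0.09  1.52 -0.    1.53 -2.4 ]
(450, -60, 330) 0 [-0.39  0.1   1.51 -0.    1.54  1.18]
(450, -60, 330) 1.57 [-0.39  0.1   1.51 -0.    1.54 -0.39]
(450, -60, 330) -1.57 [-0.39  0.1   1.51 -0.    1.54  2.75]
(450, -60, 330) 3.14 [-0.39  0.1   1.51 -0.    1.54 -1.96]
```

Run:
```python
from h import *
ims=[]
for n,p in [("wM",(455,-343,260)),("wR",(558,-144,240)),("wL",(615,121,270)),("wS",(443,357,240))]:
    manip.movep(np.array(p,float),down(np.pi/2)); manip.sleep(.3)
    im,c=shot("wrist",n); ims.append(cv2.resize(im,(400,300))); print(n,manip.observe()["time"],manip.observe()["eef_pos"].round(1))
cv2.imwrite("pics/all.png",np.vstack([np.hstack(ims[:2]),np.hstack(ims[2:])]))
```

```text
wM 1.525 [ 454.6 -343.4  260. ]
wR 2.775 [ 557.8 -144.6  240. ]
wL 4.1833 [615.1 120.4 270. ]
wS 5.6583 [443.4 356.6 240. ]
```

View pics/all.png

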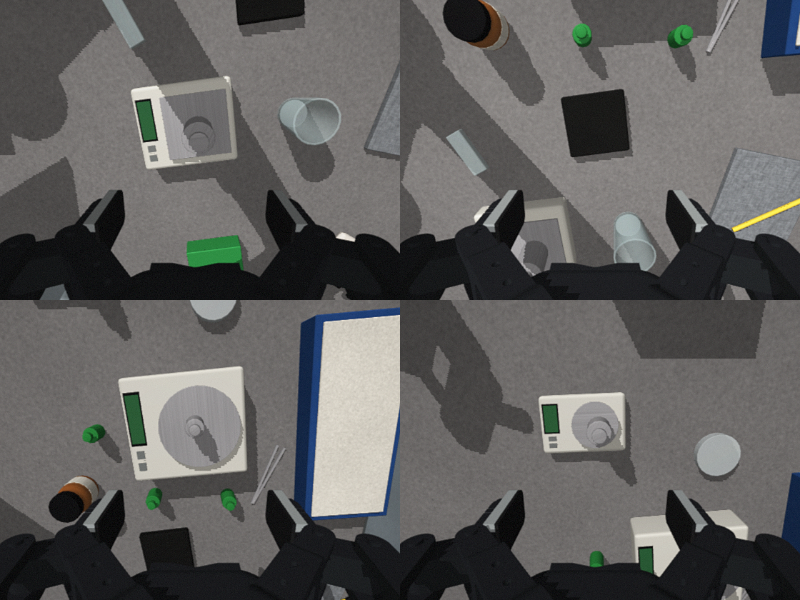

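The wrist views (at 0.71 scale) show:
- the large weight on the medium balance at (199,135)
- the empty rest at (596,122)
- the small weight on the large balance at (195,426)
- the medium weight on the small balance at (599,431)

I'll enlarge all four for sub-pixel reading.

Run:
```python
import cv2,numpy as np
t=[]
for n,x,y in [("wM",265,171),("wR",276,171),("wL",280,179),("wS",276,175)]:
    im=cv2.imread(f"pics/{n}.png")[y-60:y+60,x-80:x+80]
    im=cv2.resize(im,(400,300),interpolation=cv2.INTER_CUBIC)
    for i in range(0,400,50): cv2.line(im,(i,0),(i,6),(0,0,255),1)
    for i in range(0,300,50): cv2.line(im,(0,i),(6,i),(0,0,255),1)
    t.append(im)
cv2.imwrite("pics/crop1.png",np.vstack([np.hstack(t[:2]),np.hstack(t[2:])]))
```

```text
(no output)
```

View pics/crop1.png

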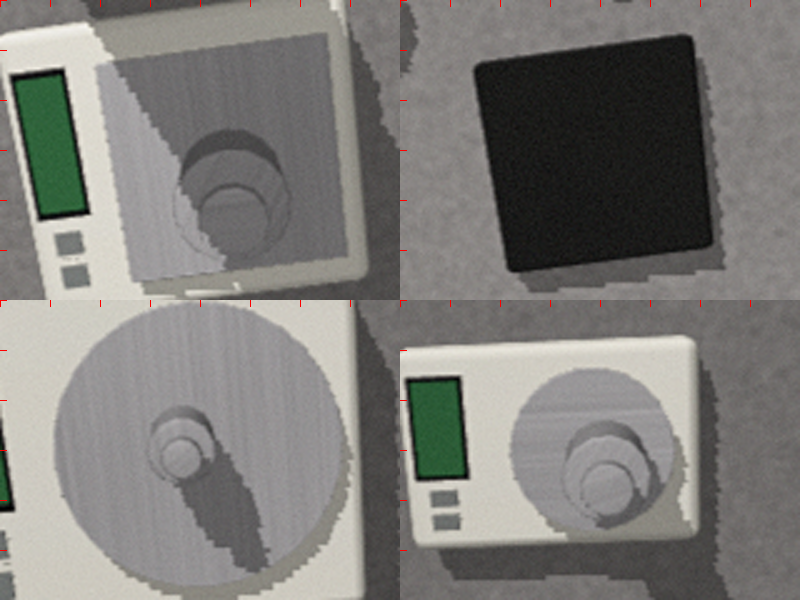

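Run:
```python
from h import *
O={"wM":(185,111),"wR":(196,111),"wL":(200,119),"wS":(196,115)}
def f(n,t,z): return ray(0,(O[n][0]+t[0]/2.5,O[n][1]+t[1]/2.5),z,np.load(f"pics/{n}.npy",allow_pickle=True).item())
def quad(n,cs,z):
    P=np.array([f(n,c,z)[:2] for c in cs]); print(n,"sides",[round(np.linalg.norm(P[i]-P[i-1]),1) for i in range(4)],"ctr",P.mean(0).round(1))
quad("wM",[(95,65),(328,33),(348,257),(130,282)],50)
quad("wR",[(75,63),(293,36),(313,246),(108,271)],15)
print("Lpan",f("wL",(199,143),70).round(1),np.linalg.norm(f("wL",(54,143),70)-f("wL",(343,143),70)))
print("Span",f("wS",(193,151),32).round(1),np.linalg.norm(f("wS",(111,151),32)-f("wS",(275,151),32)))
print("large",f("wM",(233,220),119).round(1));print("small",f("wL",(182,159),115).round(1));print("med",f("wS",(207,189),87).round(1))
```

```text
wM sides [np.float64(94.7), np.float64(95.9), np.float64(95.9), np.float64(96.4)] ctr [ 456.9 -339. ]
wR sides [np.float64(94.2), np.float64(93.4), np.float64(93.6), np.float64(94.3)] ctr [ 560.1 -140.7]
Lpan [622.  126.9  70. ] 118.91848758433228
Span [443.9 362.5  32. ] 69.00531487806434
large [ 459.1 -345.4  119. ]
small [615.  129.8 115. ]
med [448.8 359.3  87. ]
```

```bash
cat >> h.py <<'E'
Y=down(np.pi/2)
def pick(xy,z,force=60):   # z = TCP height at the grasp
    p=np.array([*xy,0.])
    manip.movep(p+[0,0,z+110],Y); manip.servo_line(p+[0,0,z],vel=120)
    w=manip.command_gripper(15,force); s=manip.observe(); print("width",s["width"],s["finger_force"],s["eef_pos"].round(1))
    manip.servo_line(p+[0,0,z+110],vel=120); print("held",manip.observe()["width"])
def place(xy,z,f):
    p=np.array([*xy,0.])
    manip.movep(p+[0,0,z+110],Y); manip.servo_line(p+[0,0,z+12],vel=120); 
    F0=manip.observe()["contact_force"][2]
    zz=z+3
    manip.servo_line(p+[0,0,zz],vel=30)
    for zz in np.arange(z+2,z-2.1,-0.5):     # feel for the surface
        manip.servo_line(p+[0,0,zz],vel=20); F=manip.observe()["contact_force"][2]
        if F-F0>3: break
    print("down at",zz-z,F-F0)
    manip.command_gripper(85); manip.servo_line(p+[0,0,z+110],vel=150); manip.sleep(.3)
    print("t",manip.observe()["time"]); return shot("wrist",f)
E
python3 - <<'E'
from h import *
manip.movep(np.array([614,128,185.]),Y); manip.sleep(.3); shot("wrist","nearS")
im=manip.read_camera("top"); cv2.imwrite("pics/x.png",im[:,:,::-1])
E
```

```text
(no output)
```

View pics/nearS.png

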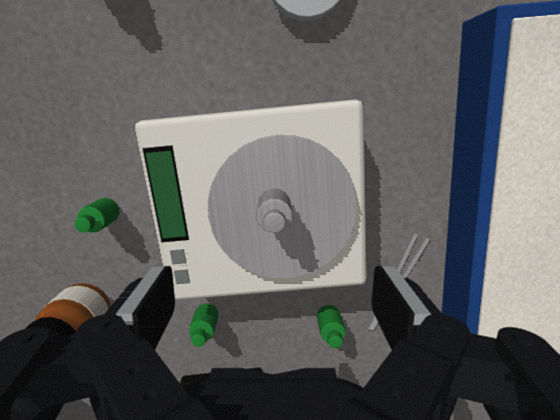

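The steel small weight's knob is at (273,222) and the pan centre at about (283,209). No decoy is close to where the fingers go, so I'll grasp.

Run:
```python
from h import *
c=np.load("pics/nearS.npy",allow_pickle=True).item()
w=ray(0,(273,221.5),115,c); print(w.round(1),ray(0,(283.5,209),70,c).round(1))
pick(w[:2],77)
place((560,-141.5),22,"rest1")
```

```text
[613.9 130.2 115. ] [622.3 125.5  70. ]
width 24.625263296758177 58.884644508361816 [614.1 130.2  77.4]
held 24.410290178337153
down at 0.0 5.731802360197754
t 15.7
```

View pics/rest1.png

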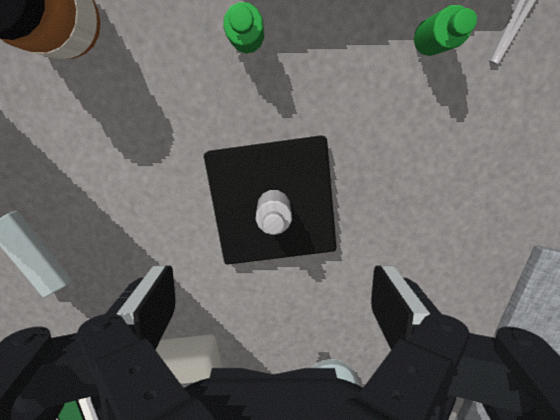

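The small weight stands upright near the middle of the rest, with its knob at (273,222). Next is the large weight.

Run:
```python
from h import *
c=np.load("pics/rest1.npy",allow_pickle=True).item()
print("small on rest",ray(0,(273,222),60,c).round(1), "rest ctr",np.mean([ray(0,u,15,c) for u in [(205,153),(326,137),(336,249),(226,263)]],0).round(1))
manip.movep(np.array([459,-345,200.]),Y); manip.sleep(.3); shot("wrist","nearL")
```

```text
small on rest [ 559.9 -140.7   60. ] rest ctr [ 560.  -140.3   15. ]
```

View pics/nearL.png

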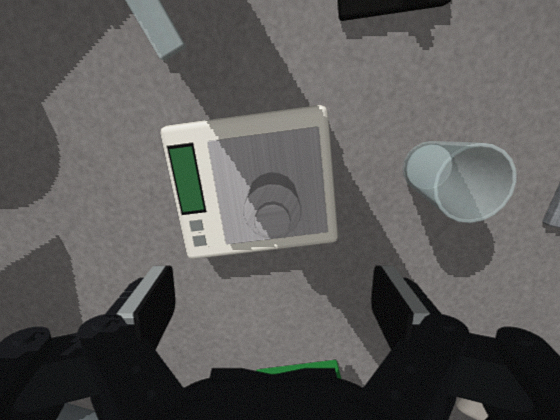

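Knob at (273,220), with the beaker at (460,180) well clear of the fingers. I'll carry the large weight to the large pan.

Run:
```python
from h import *
c=np.load("pics/nearL.npy",allow_pickle=True).item()
w=ray(0,(273,220),119,c); print(w.round(1),np.mean([ray(0,u,50,c) for u in [(208,140),(318,126),(329,233),(224,246)]],0).round(1))
pick(w[:2],64,80)
place((622.1,125.8),84,"L1")
```

```text
[ 459.5 -345.3  119. ] [ 456.6 -339.    50. ]
width 42.44540339306105 81.27705574035645 [ 459.5 -345.5   64.7]
held 42.473866617957306
down at 0.5 3.394169826678603
t 25.8083
```

View pics/L1.png

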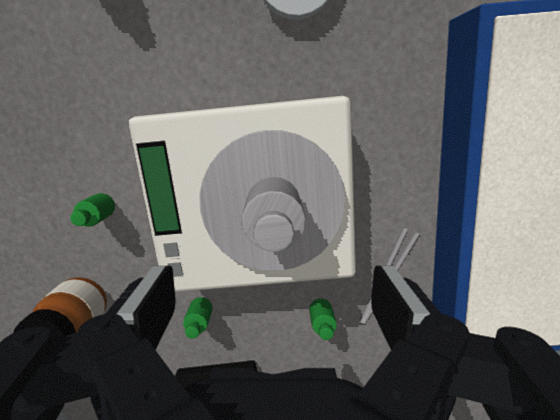

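The large weight stands upright, mid-pan by eye, with its knob at (274,232) and the pan centre at (274,202). Now the medium weight.

Run:
```python
from h import *
c=np.load("pics/L1.npy",allow_pickle=True).item()
print(ray(0,(274,232),139,c).round(1),ray(0,(274,202.5),70,c).round(1))
manip.movep(np.array([448.8,359.3,165.]),Y); manip.sleep(.3); shot("wrist","nearM")
```

```text
[622.6 125.7 139. ] [622.8 125.6  70. ]
```

View pics/nearM.png

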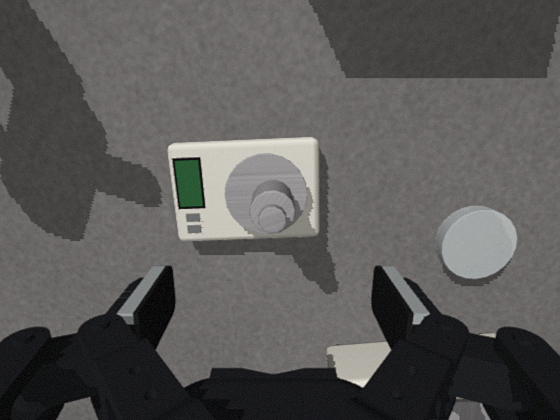

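Knob at (272,217), pan centre about (266,193). I'll carry it to the medium pan at a raised height.

Run:
```python
from h import *
c=np.load("pics/nearM.npy",allow_pickle=True).item()
w=ray(0,(272,217),87,c); print(w.round(1),ray(0,(266,193.5),32,c).round(1))
pick(w[:2],40,60)
p=manip.observe()["eef_pos"]; manip.servo_line(np.array([p[0],p[1],230]))
place((456.7,-339),58,"M1")
```

```text
[448.7 360.9  87. ] [443.5 363.9  32. ]
width 32.40212489695544 59.56370651721954 [448.9 361.   40.5]
held 32.547004470376216
down at 0.0 6.6335377451075885
t 37.8333
```

View pics/M1.png

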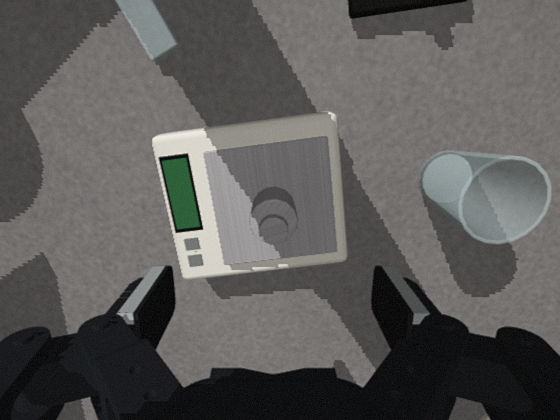

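The medium weight stands upright near the pan's middle (knob (273,229)). Now the small weight goes from the rest to the small pan.

Run:
```python
from h import *
c=np.load("pics/M1.npy",allow_pickle=True).item()
print(ray(0,(273,229),105,c).round(1),np.mean([ray(0,u,50,c) for u in [(204,152),(328,136),(337,253),(221,268)]],0).round(1))
pick((560,-141.2),22,60)
p=manip.observe()["eef_pos"]; manip.servo_line(np.array([p[0],p[1],240]))
manip.movep(np.array([443.8,363.2,240]),Y)
place((443.8,363.2),39,"S1")
```

```text
[ 456.6 -339.9  105. ] [ 456.2 -339.7   50. ]
width 23.914765780347473 58.86524140834808 [ 560.2 -141.3   22.4]
held 24.281929817711994
down at 0.0 5.641821600542002
t 49.1583
```

View pics/S1.png

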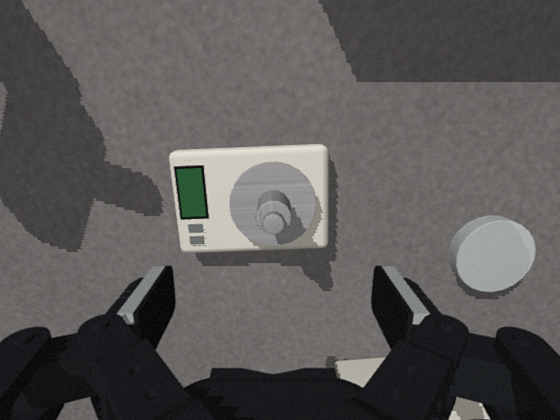

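The small weight stands upright, with its knob at (273,222) and the pan centre at about (273,203). One last overall look before handing in.

Run:
```python
from h import *
c=np.load("pics/S1.npy",allow_pickle=True).item()
print(ray(0,(273,222),77,c).round(1),ray(0,(273.5,203.5),32,c).round(1))
manip.movep(np.array([400,150,300.]),Y); manip.sleep(.3); shot("top","end")
```

```text
[443.7 363.8  77. ] [444.1 364.   32. ]
```

View pics/end.png

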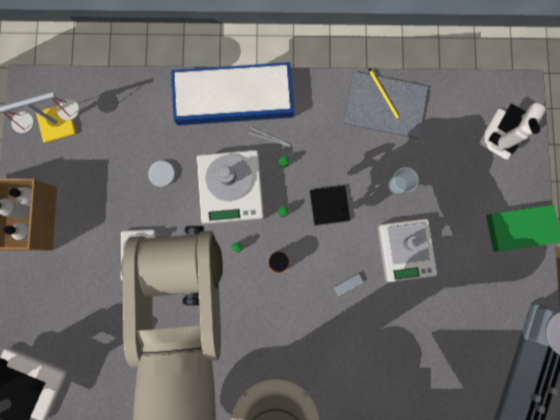

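The large weight (229,175) and medium weight (411,242) stand on their own pans and the rest is empty. The dish, jar and beaker are where they were. The arm hides the small balance here, but I checked that one in the wrist view.

```bash
python3 -c "
from station import manip
print(manip.job_done())"
```

```text
the job is handed in; nothing more can be done
None
```

The job is handed in: each weight stands upright on its own balance, within about 1 mm of the pan centre by my wrist-camera measurements, and the beaker, jar and dish were left in place; the hand-in call returned no verdict.

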